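# Set the push rivet of a cooler bar with a hand press

### The job

Slide the aluminium mounting bar, rivet end first and its white push rivet still standing proud, into the channel of the small hand press until its end meets the stop, and let go of it there. Then press the black knob of the press down until the plunger bottoms firmly on its rubber stop (about 15 N for half a second, never more than 20 N), which sets the rivet, and let the knob come right back up. Leave the bar lying home in the press and do not shift the other things on the mat.

Things in the scene. Friction and masses are not known exactly. Their poses are not given: they have to be found in the camera images.
- bar: Loose flat aluminium bar, 140 long (x), 24 wide (y), 6 thick, about 0.12 kg, on the mat left or right of the press. Origin at the centre of its underside, z up. Its +x end goes into the press; near it, at x = +48, stands a white push rivet. At x = -57 an upright tab to hold it by: 24 (x) by 12 (y), rising from the bar's top to 40 above the underside.
- bar_tab (a point): Middle of the upright tab of the bar, 26 above the bar's underside, at x = -57 of the bar.
- rivet_head (a point): Centre of the top of the rivet's head (disc 14 in diameter, 4 thick, on a thin shank). At the start 34 above the bar's underside, the head's underside 24 above the bar's top.
- rivet (a joint): How far the rivet has been driven down, m: 0 standing proud, at most 0.024. Pushing it takes 3 N all along; it stays where it is left.
- press: Fixed grey C-frame hand press. Origin on the table under the ram's axis, z up, x along its channel from the open front (robot side) to the stop. A tongue 44 wide leads in over x = -150 to 0, its top level with the channel's floor, 22 above the table. The head (52 wide, 88 to 130 above the table) overhangs x = -28 to +72; the column is behind the stop.
- channel_mouth (a point): Middle of the open mouth of the channel, on its floor, at x = -50 of the press. There the side walls (12 high) stand about 42 apart; they narrow to 26.6 at x = -27 and run straight to the stop for the bar's end at x = +22.
- press_seat (a point): Point on the channel's floor (22 above the table, x = -48 of the press) where the origin of the bar's underside lies when the bar is fully home; axes as the press.
- knob_top (a point): Centre of the flat top (38 in diameter) of the black knob on the plunger, 190 above the table when up; it moves down with the plunger. Knob 46 in diameter, 30 high. The plunger's ram (16 in diameter) ends 59 above the table when up, 3 above the head of a proud rivet.
- plunger (a joint): How far the plunger is pressed, m: 0 up. Its spring pushes back with 2 N at the top to 5.5 N at 24 mm, plus 3 N while driving the rivet. It bottoms where the knob meets a rubber buffer (about 10 N per mm) on an adjustable sleeve, after 8 to 24 mm: this setting differs each time and must be felt as a sharp rise in force. It springs back by itself.
- cooler: Bystander: loose black fan on finned heat sink, 80 by 80 by 56, 0.35 kg, on the other side of the press from the bar. Origin at the centre of its underside.
- carton: Bystander: loose white carton 75 by 60 by 90 high. Origin at the centre of its underside.
- screwdriver: Bystander: loose screwdriver, 165 long, lying on the mat beyond the press, its length along its x. Origin at the middle of its length underneath.
Mind the look-alikes: they are no part of the job. Of the things that look like the bar, take the one that is farthest from the robot's base at the start.

How it is judged:
On the way, in this order (a step that is already met when the one before it is completed fails the run):
1. the bar is fully home in the press channel, released, with its rivet still proud (x of bar in the frame of press_seat between -0.003 and 0.003 m and y of bar in the frame of press_seat between -0.003 and 0.003 m and z of bar in the frame of press_seat between -0.003 and 0.003 m and angle between the x axis of bar and the x axis of press, either way round below 0.1 rad and x of bar_tab in the frame of press below -0.09 m and value of joint each of rivet, plunger below 0.002 m and contact force between bar and the fingers below 0.2 N), for 0.2 s.
2. the plunger is held firmly on its stop, pressed with more than 12 N, over the seated bar (x of bar in the frame of press_seat between -0.003 and 0.003 m and y of bar in the frame of press_seat between -0.003 and 0.003 m and z of bar in the frame of press_seat between -0.003 and 0.003 m and angle between the x axis of bar and the x axis of press, either way round below 0.1 rad and x of bar_tab in the frame of press below -0.09 m and (contact force between plunger and the fingers above 12 N or contact force between plunger and the arm above 12 N) and value of joint plunger above 0.007 m and value of joint rivet above 0.004 m), for 0.3 s.
At the end, for the whole second after the job is handed in: The bar lies home in the press channel (within 3 mm of its seat, within 0.1 rad of the channel's direction, flat on the floor, tab to the front), its rivet driven at least 4 mm, the plunger back up (within 2 mm), all at rest and released (x of bar in the frame of press_seat between -0.003 and 0.003 m and y of bar in the frame of press_seat between -0.003 and 0.003 m and z of bar in the frame of press_seat between -0.003 and 0.003 m and angle between the x axis of bar and the x axis of press, either way round below 0.1 rad and x of bar_tab in the frame of press below -0.09 m and value of joint rivet above 0.004 m and value of joint plunger below 0.002 m and linear speed of bar below 0.01 m/s); the robot touches nothing.
It fails at once if the knob is pressed with more than 20 N (contact force between plunger and the fingers above 20 N or contact force between plunger and the arm above 20 N).
It fails at once if the cooler is moved more than 15 mm (distance of cooler from where it was at the start of the episode above 0.015 m).
It fails at once if the carton is moved more than 15 mm (distance of carton from where it was at the start of the episode above 0.015 m).
It fails at once if the screwdriver is moved more than 15 mm (distance of screwdriver from where it was at the start of the episode above 0.015 m).
It also fails if it takes over 72 s, if anything falls off the work surface, if the arm or the gripper's body presses on something with over 40 N, if the wrist force passes 120 N, or if a joint passes its speed limit or range.

### The arm

A 6-joint arm with a two-finger parallel gripper is mounted at the origin on the work surface. World frame = base frame: x ahead of the robot, y to its left, z up, the work surface at z = 0. Lengths are in m, angles in rad, forces in N, time in s.
With the tool pointing down it reaches from about 0.25 to 0.725 m from the base axis. Payload 9.7 kg.
Tool frame: the origin (TCP) lies midway between the tips of the shut fingers; the grasp point (between the pads) lies robot.tcp_to_grasp behind it (robot.tcp_to_grasp is the distance from the TCP to the grasp point, in m); x points along the fingers, y is the direction in which the jaws open and shut, and the axes are right-handed (so a half turn about x gives the same grasp; the last joint's range is limited). The gripper opens to 85 mm and grips with 20 to 120 N. Pads are 22 mm wide; open, the fingers measure 114 mm over their backs; the gripper's body (76 mm by 85 mm) begins 54 mm behind the grasp point. The pads swing forward as they close: fully open they stand 13 mm farther back than shut.
Start: joints at [-1.194, 0.087, 0.176, 1.66, 0, 1.571], TCP at [0.202, -0.511, 0.231] pointing down, gripper open.
Joint ranges: [-3.13, 3.13], [-0.85, 1.81], [-1.15, 1.24], [-2.2, 2.28], [-1.44, 1.52], [-3.14, 3.14]. Speed limits (rad/s): [2.22, 2.22, 2.57, 3.14, 3.14, 3.14].

### API

Orientations are given as a 3x3 rotation matrix whose columns are the frame's x, y, z axes.
In Python, from plant import monitor, optics, robot gives the robot as it stands.
- The arm moves only by the tool apply_moves, never from a script. Its argument "series" is a list of rows, each an object of numbers: "wx", "wy", "wz": the turn, a rotation vector about the tool's x, y, z in degrees; "dx", "dy", "dz": the shift along the tool's x, y, z in cm; "hand": the opening, from -1 (shut) to 1 (fully open). In form: [{"wx": .., "wy": .., "wz": .., "dx": .., "dy": .., "dz": .., "hand": ..}, ...]. A call has 1 to 12 rows; each row is the pose to reach, as a shift and turn from the pose measured when the call began, along the tool's axes at that moment; what a row does not reach only later rows make up. A row lasts 1/10 s, in which the tool goes at most 50 mm and 8.59 degrees, less where a joint would pass 70% of its speed; a pose out of reach is approached as far as the arm can. A call with a gripper value outside its range is refused whole. The fingers move at their own pace and stop on an object; "force" is the grip in N (left out, the last holds). Time passes only in rows, so rows that repeat a pose let the fingers close. It gives the time, the measured TCP pose, the force and the opening at its end, in the units of the state.
- monitor.get_state(): the state, without advancing time (a new reading comes with each control period).
- optics.grab_frame(name): name is "scene" or "top"; returns the picture (384x512x3 uint8, red, green, blue); there is no depth.
- optics.camera_info(name): a dict with "vfov" (degrees; the focal length in pixels is half the picture's height over the tangent of half this angle, whatever the lens; pixels are square), "cx", "cy" (the principal point, pixels), "k1" (the pictures are not rectified: a ray, as slopes to the right and down, at radius r is drawn at 1 + k1 r^2 times it, then the intrinsics apply), "pose" (4x4, takes a point from camera to world coordinates). Camera axes: x right, y up, looking along -z (the intrinsics and any distortion apply to the point x, -y, -z); pixel columns grow to the right and rows downward; lengths in m; the calibration is good to about 2 mm. A picture is of the moment at which its call begins. camera_info takes no time and is no camera call.
- robot.job_done(): hands the job in, once; it reports no verdict.
Trained networks look in the newest picture that a camera, given by its name, has taken for a name from the list of things; names that differ only in an ending like _2 or _b are one class to them, and where a whole thing is asked for, a point or a joint stands for the part that bears it (a point fixed in the world has none). Each returns a list of dicts, best first, with "score" (0 to 1); they miss things now and then, are a little off and sometimes report something else, mostly with a low value. They report only what shows in the picture. A call takes as long as a camera call. They do not tell look-alikes from the thing itself.
- optics.recognise(name, camera): "box" ([centre column, centre row, width, height] in pixels, round what is visible of it).
- optics.masks_of(name, camera): "pixels" (384x512 bool, what is visible of it) and "box" ([centre column, centre row, width, height] in pixels, round what is visible of it).
The state is a dict: "clock": time; "joints": joint angles; "joint_velocities": joint speeds; "joint_torque": joint torques, N m; "ee_pos": TCP position; "ee_rot": TCP orientation; "ft_force": force on the tool from outside, world axes, zero at the start; "ft_torque": the same for the moment, N m; "opening": opening from 0.0 (shut) to 1.0 (fully open).
Only numpy, scipy, OpenCV 4.12 (cv2) and the standard library are available. Lean on these libraries where they do the work, as an engineer would, in place of code of your own. Each camera call takes 0.05 s, during which the arm holds its last target. There are 200 camera calls.

## Working session

There is one attempt and no reset: what is moved stays moved. The work goes in short steps, Python scripts to look and compute and a tool call to move; the robot and the scene stay as the last step left them, time stands still between calls to the robot, and variables do not carry over. Pictures are saved under pics/ and viewed, about 8 in all and at most 12, crops included, and the job is handed in when it is done.

Besides the shell and the picture viewer there is one more tool, called after ">>>" by a JSON object that holds its "op" and its "data". apply_moves: Moves the arm, as the interface text tells. Its arguments: {"type":"object","properties":{"series":{"type":"array","items":{"type":"object","properties":{"wx":{"type":"number"},"wy":{"type":"number"},"wz":{"type":"number"},"dx":{"type":"number"},"dy":{"type":"number"},"dz":{"type":"number"},"hand":{"type":"number"}}}},"force":{"type":"number"}},"required":["series"]}

```bash
ls; mkdir -p pics; python3 - <<'E'
from plant import monitor, optics, robot
import cv2,numpy as np
for n in("scene","top"):
    f=optics.grab_frame(n); cv2.imwrite(f"pics/{n}0.png",f[:,:,::-1])
    i=optics.camera_info(n); print(n,{k:(np.round(v,4).tolist()) for k,v in i.items()})
    for o in("bar","press","cooler","carton","screwdriver","rivet_head","knob_top","bar_tab"):
        try: print(o,[(np.round(r["box"]).astype(int).tolist(),round(r["score"],2)) for r in optics.recognise(o,n)])
        except Exception as e: print(o,e)
s=monitor.get_state();print(s,robot.tcp_to_grasp)
E
```

```text
pics
scene {'vfov': 54.4871, 'cx': 258.3743, 'cy': 197.7746, 'k1': -0.0341, 'pose': [[0.2877, -0.4945, 0.8202, 1.3493], [0.9577, 0.1526, -0.244, -0.2184], [-0.0045, 0.8557, 0.5175, 0.6486], [0.0, 0.0, 0.0, 1.0]]}
bar [([277, 209, 10, 27], 0.69), ([325, 218, 31, 36], 0.65), ([374, 255, 40, 50], 0.42)]
press [([248, 241, 57, 96], 0.71)]
cooler [([157, 248, 39, 40], 0.86)]
carton [([373, 254, 38, 47], 0.61)]
screwdriver [([158, 310, 12, 56], 0.88)]
rivet_head [([248, 241, 58, 92], 0.36)]
knob_top [([242, 206, 21, 25], 0.85), ([157, 248, 37, 39], 0.42)]
bar_tab [([326, 216, 26, 37], 0.75), ([272, 213, 16, 22], 0.64)]
top {'vfov': 51.1839, 'cx': 262.7579, 'cy': 186.4057, 'k1': -0.1424, 'pose': [[0.0254, 0.9697, -0.2431, 0.3602], [-0.9997, 0.0231, -0.012, -0.0099], [-0.006, 0.2433, 0.9699, 1.066], [0.0, 0.0, 0.0, 1.0]]}
bar [([175, 228, 12, 54], 0.66), ([223, 259, 33, 52], 0.58)]
press [([279, 197, 44, 99], 0.87)]
cooler [([360, 223, 36, 40], 0.94)]
carton [([169, 140, 34, 37], 0.57)]
screwdriver [([359, 146, 13, 38], 0.57), ([174, 226, 10, 51], 0.39)]
rivet_head []
knob_top [([282, 173, 1
[... 178 characters left out ...]

        3.13956516e-05,  1.57082956e+00]), 'joint_velocities': array([-0.00163633,  0.00160851, -0.00098431, -0.00097108, -0.00070103,
       -0.00131617]), 'joint_torque': array([-5.45410876e-04, -5.20097351e+01,  4.64858937e+01,  1.38080537e-03,
        1.11809036e-04, -1.41718846e-05]), 'ee_pos': array([ 0.20238625, -0.51140834,  0.23131452]), 'ee_rot': array([[ 4.41848775e-05,  3.67929776e-01, -9.29853579e-01],
       [-2.63323646e-05, -9.29853579e-01, -3.67929777e-01],
       [-9.99999999e-01,  4.07421756e-05, -3.13970055e-05]]), 'ft_force': array([-0.07383193, -0.29860918,  0.36802765]), 'ft_torque': array([ 0.01491567, -0.0394188 , -0.00171245]), 'opening': 1.0032339002057777} 0.0187
```

```bash
python3 - <<'E'
import cv2
t=cv2.imread("pics/top0.png")[110:300,140:400]; cv2.imwrite("pics/t0c.png",cv2.resize(t,None,fx=3,fy=3,interpolation=2))
t=cv2.imread("pics/scene0.png")[160:350,130:400]; cv2.imwrite("pics/s0c.png",cv2.resize(t,None,fx=2.95,fy=2.95,interpolation=2))
E
```

```text
(no output)
```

View pics/t0c.png

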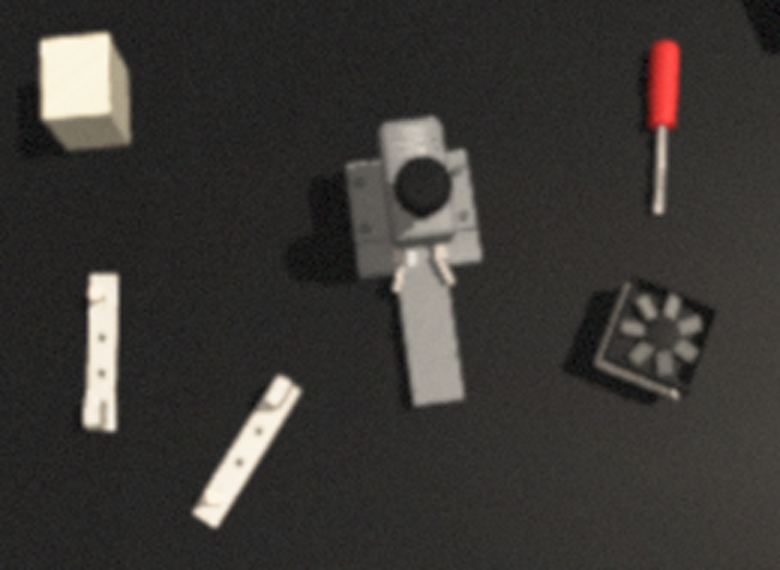

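View pics/s0c.png

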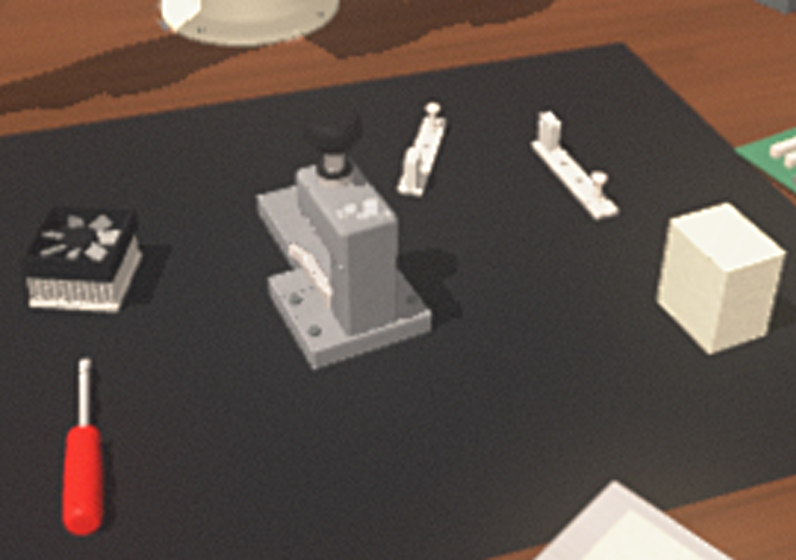

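Two bar-like things: A, at top px (173,227), and B, at top px (223,260). A looks farthest from the base. I'll fit models to both to get numbers, then confirm in one crop.

```bash
cat >h.py <<'E'
import numpy as np,cv2
from plant import optics
from scipy.optimize import minimize
INFO={n:optics.camera_info(n) for n in("scene","top")}
def proj(n,P):
    i=INFO[n];T=np.linalg.inv(i["pose"]);c=np.asarray(P)@T[:3,:3].T+T[:3,3]
    s=np.c_[c[:,0]/-c[:,2],-c[:,1]/-c[:,2]];r2=(s**2).sum(1,keepdims=True)
    f=192/np.tan(np.radians(i["vfov"]/2));return s*(1+i["k1"]*r2)*f+[i["cx"],i["cy"]]
def ray(n,px,z):
    g=lambda q:proj(n,[[q[0],q[1],z]])[0]-px
    from scipy.optimize import fsolve
    return fsolve(g,[.4,0])
def box(x0,x1,w,z0,z1): return np.array([[x,y,z] for x in(x0,x1) for y in(-w/2,w/2) for z in(z0,z1)])
def cyl(x,d,z0,z1):
    a=np.linspace(0,2*np.pi,24,endpoint=False);return np.array([[x+d/2*np.cos(t),d/2*np.sin(t),z] for t in a for z in(z0,z1)])
def place(P,x,y,a,z=0):
    c,s=np.cos(a),np.sin(a);return P@np.array([[c,s,0],[-s,c,0],[0,0,1]])+[x,y,z]
def bar(h=.034): return [box(-.07,.07,.024,0,.006),box(-.069,-.045,.012,.006,.04),cyl(.048,.014,h-.004,h),cyl(.048,.005,.006,h-.004)]
def render(n,parts,S=4):
    m=np.zeros((384*S,512*S),np.uint8)
    for P in parts:
        q=((proj(n,P)+.5)*S-.5)
        cv2.fillConvexPoly(m,np.round(cv2.convexHull(q.astype(np.float32))*16).astype(np.int32),255,0,4)
    return cv2.GaussianBlur(cv2.resize(m,(512,384),interpolation=cv2.INTER_AREA)/255.,(3,3),.7)
def fit(imgs,parts,p0,roi,st=(.006,.006,.08)):
    def cost(p,full=0):
        e=0
        for n,(a,b,c,d) in roi.items():
            m=render(n,[place(P,p[0],p[1],p[2],p[3] if len(p)>3 else 0) for P in parts])[b:d,a:c];g=imgs[n][b:d,a:c]
            e-=np.corrcoef(m.ravel(),g.ravel())[0,1]
        return e
    best=None
    p=np.array(p0,float)
    for k in range(3):
        sx=np.vstack([p]+[p+np.eye(len(p))[i]*np.array(st)[i]/2**k for i in range(len(p))])
        r=minimize(cost,p,method="Nelder-Mead",options=dict(initial_simplex=sx,maxiter=150,xatol=1e-4,fatol=1e-6));p=r.x
    return p,r.fun
E
cat >m.py <<'E'
from h import *
import sys
im={n:cv2.imread(f"pics/{n}0.png").astype(float) for n in("scene","top")}
br={n:np.clip(v.min(2),0,170) for n,v in im.items()}
A0=ray("top",(173,227),.01);B0=ray("top",(223,260),.01);print(A0,B0)
def r2(t,s): return {"top":t,"scene":s}
for nm,c,a0,roi in(("A",A0,0,r2((160,192,188,262),(305,190,345,238))),("B",B0,np.pi-.6,r2((198,228,246,292),(262,190,286,230)))):
  for h in(.034,.022,.010):
    for a in (a0,a0+np.pi):
      p,f=fit(br,bar(h),[*c,a],roi);print(nm,h,p.round(4),round(f,4),np.hypot(p[0],p[1]).round(3))
gr={n:np.clip(v.mean(2),0,130) for n,v in im.items()}
F=ray("top",((439)/3+140,403/3+110),.022);K=ray("top",(422/3+140,186/3+110),.19);K2=ray("scene",(242,199),.19);print("tongue end",F,"knob",K,K2)
d=K-F;a=np.arctan2(d[1],d[0]);print("len",np.hypot(*d),"yaw",a)
p,f=fit(gr,[box(-.15,-.03,.044,0,.022)],[*K,a],{"top":(268,210,304,255)});print("press",p,f)
p,f=fit(gr,[box(-.15,-.03,.044,0.0,.022)],[*K,a],{"top":(268,216,304,255)});print("press",p,f)
E
python3 m.py
```

```text
[0.50722101 0.24038122] [0.42415394 0.10202973]
A 0.034 [0.5083 0.24   0.0531] -1.9663 0.562
A 0.034 [0.5056 0.2399 3.1745] -1.8518 0.56
A 0.022 [0.5082 0.2402 0.0503] -1.9353 0.562
A 0.022 [0.5061 0.2399 3.1761] -1.825 0.56
A 0.01 [0.5083 0.2403 0.0594] -1.9349 0.562
A 0.01 [0.5068 0.24   3.1718] -1.8123 0.561
B 0.034 [0.4232 0.1051 2.621 ] -1.9457 0.436
B 0.034 [0.4237 0.1044 5.763 ] -1.8974 0.436
B 0.022 [0.423  0.1051 2.6203] -1.912 0.436
B 0.022 [0.4245 0.1039 5.7611] -1.89 0.437
B 0.01 [0.4231 0.1051 2.6197] -1.8999 0.436
B 0.01 [0.4245 0.1039 5.7611] -1.89 0.437
tongue end [ 0.46815898 -0.06216091] knob [ 0.61449057 -0.03890634] [ 0.61636686 -0.04073801]
len 0.14816784924009044 yaw 0.15759903794404506
press [ 0.61961807 -0.0395539   0.14962918] -0.9906222592159247
press [ 0.61969615 -0.0391999   0.15195778] -0.9904003492520226
```

```bash
cat >>h.py <<'E'
def go(x,y,z,yaw):
    "shift/turn from present pose to TCP x,y,z, tool down, tool y axis at world angle yaw(deg)"
    from plant import monitor
    from scipy.spatial.transform import Rotation as Q
    s=monitor.get_state();R=np.array(s["ee_rot"]);a=np.radians(yaw);ty=np.array([np.cos(a),np.sin(a),0]);tx=np.array([0,0,-1.])
    D=np.c_[tx,ty,np.cross(tx,ty)]
    print("clk",round(s["clock"],2),"ee",s["ee_pos"].round(4),"yaw",np.degrees(np.arctan2(R[1,1],R[0,1])).round(2),"F",s["ft_force"].round(2),"j",s["joints"].round(2),"op",round(s["opening"],3))
    print("d(cm)",(R.T@(np.array([x,y,z])-s["ee_pos"])*100).round(2),"w(deg)",np.degrees(Q.from_matrix(R.T@D).as_rotvec()).round(2))
E
python3 - <<'E'
from h import *
t=cv2.imread("pics/top0.png");s=cv2.imread("pics/scene0.png")
def ov(n,im,a,b,c,d,k,p):
    o=cv2.resize(im[b:d,a:c],None,fx=k,fy=k,interpolation=2)
    for P in bar():
        q=(proj(n,place(P,*p))-[a,b]+.5)*k
        cv2.polylines(o,[cv2.convexHull(np.round(q).astype(np.int32))],1,(0,0,255),1)
    return o
p=(.5083,.24,.0531)
x=ov("top",t,150,185,200,270,6,p);y=ov("scene",s,290,185,350,245,8,p)
H=510;o=np.zeros((H,790,3),np.uint8);o[:510,:300]=x;o[:480,305:785]=y
cv2.imwrite("pics/c3.png",o)
E
```

```text
(no output)
```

View pics/c3.png

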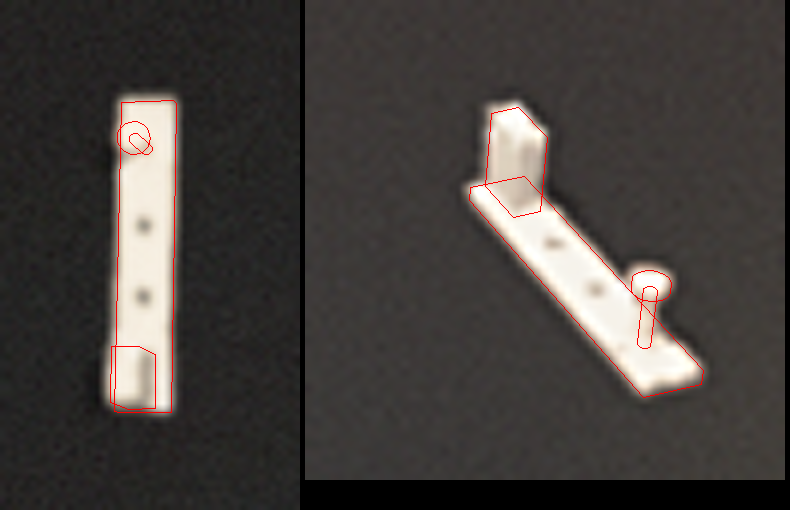

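>>> {"op": "apply_moves", "data": {"series": [{"wx":8,"hand":1},{"wx":8,"hand":1}]}}

```text
invalid input at $.series[0]: expected keys wx, wy, wz, dx, dy, dz, hand
```

```bash
python3 -c "
from h import *
import numpy as np
a=.0531;tab=np.array([.5083,.24])-.057*np.array([np.cos(a),np.sin(a)]);print(tab)
go(*tab,.15,-87);go(*tab,.15,93)"
```

```text
[0.45138034 0.23697472]
clk 0.9 ee [ 0.2024 -0.5114  0.2313] yaw -68.41 F [-0.07 -0.3   0.37] j [-1.19  0.09  0.18  1.66  0.    1.57] op 1.003
d(cm) [  8.13 -60.43 -50.69] w(deg) [18.59 -0.   -0.  ]
clk 0.9 ee [ 0.2024 -0.5114  0.2313] yaw -68.41 F [-0.07 -0.3   0.37] j [-1.19  0.09  0.18  1.66  0.    1.57] op 1.003
d(cm) [  8.13 -60.43 -50.69] w(deg) [-161.41    0.     -0.  ]
```

The fitted outlines lie right on thing A: tab at scene crop (515,160), proud rivet at (650,285). A is 0.562 m from the base and B is 0.436 m, so A is the bar. First a small turn, to see which way joint 6 goes.

>>> {"op": "apply_moves", "data": {"series": [{"wx":8,"wy":0,"wz":0,"dx":0,"dy":-3,"dz":-2.5,"hand":1},{"wx":8,"wy":0,"wz":0,"dx":0,"dy":-3,"dz":-2.5,"hand":1}]}}

```text
clock: 1.1
ee_pos: [0.2152, -0.472, 0.2316]
ee_rot: [[0.0, 0.23, -0.973], [0.001, -0.973, -0.23], [-1.0, -0.001, -0.0]]
ft_force: [0.1, -1.2, 0.1]
opening: 0.998
```

```bash
python3 -c "
from h import *
go(.4514,.237,.15,-87);go(.4514,.237,.15,93)"
```

```text
clk 1.1 ee [ 0.2152 -0.472   0.2316] yaw -76.68 F [ 0.09 -1.18  0.09] j [-1.14  0.01  0.1   1.66  0.    1.77] op 0.998
d(cm) [  8.23 -63.54 -39.32] w(deg) [10.32 -0.02  0.05]
clk 1.1 ee [ 0.2152 -0.472   0.2316] yaw -76.68 F [ 0.09 -1.18  0.09] j [-1.14  0.01  0.1   1.66  0.    1.77] op 0.998
d(cm) [  8.23 -63.54 -39.32] w(deg) [-1.6968e+02 -8.0000e-02 -3.0000e-02]
```

>>> {"op": "apply_moves", "data": {"series": [{"wx":-100,"wy":0,"wz":0,"dx":0,"dy":-60,"dz":-37,"hand":1},{"wx":-100,"wy":0,"wz":0,"dx":0,"dy":-60,"dz":-37,"hand":1},{"wx":-100,"wy":0,"wz":0,"dx":0,"dy":-60,"dz":-37,"hand":1},{"wx":-100,"wy":0,"wz":0,"dx":0,"dy":-60,"dz":-37,"hand":1},{"wx":-100,"wy":0,"wz":0,"dx":0,"dy":-60,"dz":-37,"hand":1},{"wx":-100,"wy":0,"wz":0,"dx":0,"dy":-60,"dz":-37,"hand":1},{"wx":-100,"wy":0,"wz":0,"dx":0,"dy":-60,"dz":-37,"hand":1},{"wx":-100,"wy":0,"wz":0,"dx":0,"dy":-60,"dz":-37,"hand":1},{"wx":-100,"wy":0,"wz":0,"dx":0,"dy":-60,"dz":-37,"hand":1},{"wx":-100,"wy":0,"wz":0,"dx":0,"dy":-60,"dz":-37,"hand":1},{"wx":-100,"wy":0,"wz":0,"dx":0,"dy":-60,"dz":-37,"hand":1},{"wx":-100,"wy":0,"wz":0,"dx":0,"dy":-60,"dz":-37,"hand":1}]}}

```text
clock: 2.3
ee_pos: [0.4035, 0.0975, 0.2325]
ee_rot: [[0.002, 0.915, 0.402], [0.001, 0.402, -0.915], [-1.0, 0.002, -0.0]]
ft_force: [-0.0, -0.5, -0.8]
opening: 0.996
```

```bash
python3 -c "
from h import *
go(.4514,.237,.12,93)"
```

```text
clk 2.3 ee [0.4035 0.0975 0.2325] yaw 23.73 F [-0.01 -0.54 -0.76] j [ 0.24 -0.23 -0.12  1.68  0.    1.39] op 0.996
d(cm) [ 11.28   9.98 -10.84] w(deg) [-6.927e+01  5.000e-02 -1.100e-01]
```

>>> {"op": "apply_moves", "data": {"series": [{"wx":-69.3,"wy":0,"wz":0,"dx":5,"dy":10,"dz":-10.8,"hand":1},{"wx":-69.3,"wy":0,"wz":0,"dx":5,"dy":10,"dz":-10.8,"hand":1},{"wx":-69.3,"wy":0,"wz":0,"dx":5,"dy":10,"dz":-10.8,"hand":1},{"wx":-69.3,"wy":0,"wz":0,"dx":5,"dy":10,"dz":-10.8,"hand":1},{"wx":-69.3,"wy":0,"wz":0,"dx":7,"dy":10,"dz":-10.8,"hand":1},{"wx":-69.3,"wy":0,"wz":0,"dx":9,"dy":10,"dz":-10.8,"hand":1},{"wx":-69.3,"wy":0,"wz":0,"dx":11.3,"dy":10,"dz":-10.8,"hand":1},{"wx":-69.3,"wy":0,"wz":0,"dx":11.3,"dy":10,"dz":-10.8,"hand":1},{"wx":-69.3,"wy":0,"wz":0,"dx":11.3,"dy":10,"dz":-10.8,"hand":1},{"wx":-69.3,"wy":0,"wz":0,"dx":11.3,"dy":10,"dz":-10.8,"hand":1}]}}

```text
clock: 3.3
ee_pos: [0.4521, 0.2368, 0.1203]
ee_rot: [[0.002, -0.05, 0.999], [0.001, 0.999, 0.05], [-1.0, 0.001, 0.002]]
ft_force: [-0.4, -0.6, 0.6]
opening: 0.997
```

```bash
python3 -c "
from h import *
go(.4514,.237,.012,93.04)"
```

```text
clk 3.3 ee [0.4521 0.2368 0.1203] yaw 92.86 F [-0.4  -0.63  0.62] j [ 0.48 -0.02 -0.15  1.44  0.    0.43] op 0.997
d(cm) [ 1.083e+01  1.000e-02 -1.000e-01] w(deg) [-0.18  0.14 -0.07]
```

>>> {"op": "apply_moves", "data": {"series": [{"wx":-0.2,"wy":0.1,"wz":-0.1,"dx":4,"dy":0,"dz":-0.1,"hand":1},{"wx":-0.2,"wy":0.1,"wz":-0.1,"dx":8,"dy":0,"dz":-0.1,"hand":1},{"wx":-0.2,"wy":0.1,"wz":-0.1,"dx":10.8,"dy":0,"dz":-0.1,"hand":1},{"wx":-0.2,"wy":0.1,"wz":-0.1,"dx":10.8,"dy":0,"dz":-0.1,"hand":0.2},{"wx":-0.2,"wy":0.1,"wz":-0.1,"dx":10.8,"dy":0,"dz":-0.1,"hand":-0.3},{"wx":-0.2,"wy":0.1,"wz":-0.1,"dx":10.8,"dy":0,"dz":-0.1,"hand":-1},{"wx":-0.2,"wy":0.1,"wz":-0.1,"dx":10.8,"dy":0,"dz":-0.1,"hand":-1},{"wx":-0.2,"wy":0.1,"wz":-0.1,"dx":10.8,"dy":0,"dz":-0.1,"hand":-1},{"wx":-0.2,"wy":0.1,"wz":-0.1,"dx":10.8,"dy":0,"dz":-0.1,"hand":-1},{"wx":-0.2,"wy":0.1,"wz":-0.1,"dx":10.8,"dy":0,"dz":-0.1,"hand":-1}], "force": 50}}

```text
clock: 4.3
ee_pos: [0.4522, 0.2373, 0.0137]
ee_rot: [[0.003, -0.053, 0.999], [0.0, 0.999, 0.053], [-1.0, 0.0, 0.003]]
ft_force: [-0.4, -0.6, 7.7]
opening: 0.128
```

```bash
python3 -c "
from h import *
go(.4514,.237,.012,93.04)"
```

```text
clk 4.3 ee [0.4522 0.2373 0.0137] yaw 93.04 F [-0.43 -0.63  7.71] j [ 0.48  0.02 -0.32  1.23 -0.    0.43] op 0.128
d(cm) [ 0.17 -0.02 -0.08] w(deg) [ 0.    0.16 -0.02]
```

>>> {"op": "apply_moves", "data": {"series": [{"wx":0,"wy":0,"wz":0,"dx":-3,"dy":0,"dz":0,"hand":-1},{"wx":0,"wy":0,"wz":0,"dx":-7.5,"dy":0,"dz":-1,"hand":-1},{"wx":0,"wy":0,"wz":0,"dx":-7.5,"dy":0,"dz":-2,"hand":-1},{"wx":0,"wy":0,"wz":0,"dx":-7.5,"dy":0,"dz":-2,"hand":-1}]}}

```text
clock: 4.7
ee_pos: [0.4319, 0.2365, 0.0899]
ee_rot: [[0.005, -0.053, 0.999], [0.002, 0.999, 0.053], [-1.0, 0.001, 0.005]]
ft_force: [0.6, 0.0, -0.9]
opening: 0.131
```

```bash
cat >>h.py <<'E'
PR=[.617,-.0395,.152]
def pt(px,py=0,PR=PR): # press frame -> world
    c,s=np.cos(PR[2]),np.sin(PR[2]);return PR[0]+c*px-s*py,PR[1]+s*px+c*py
E
python3 - <<'E'
from h import *
go(*pt(-.185),.085,98.7)
f={n:optics.grab_frame(n) for n in("scene","top")}
for n in f: cv2.imwrite(f"pics/{n}1.png",f[n][:,:,::-1])
t=f["top"][170:290,150:310,::-1];s=f["scene"][150:250,260:390,::-1]
o=np.hstack([cv2.resize(t,(400,300),interpolation=2),cv2.resize(s,(390,300),interpolation=2)]);cv2.imwrite("pics/v4.png",o)
E
```

```text
clk 4.7 ee [0.4319 0.2365 0.0899] yaw 93.06 F [ 0.57  0.02 -0.89] j [ 0.5  -0.06 -0.25  1.38 -0.    0.45] op 0.131
d(cm) [  0.44 -30.37  -1.4 ] w(deg) [-5.64  0.28 -0.07]
```

View pics/v4.png

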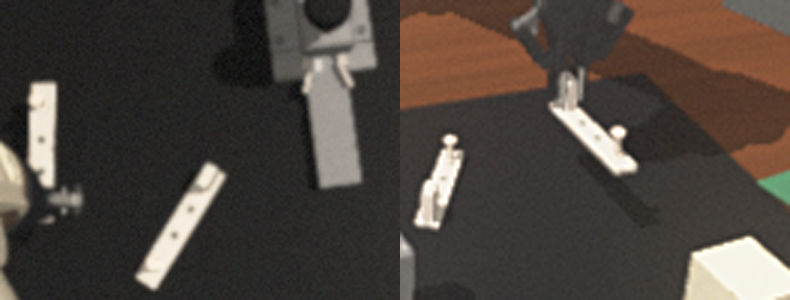

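The bar is held by its tab and hangs level (right view, tab at (568,95), rivet at (620,132)). Next I carry it in front of the tongue.

>>> {"op": "apply_moves", "data": {"series": [{"wx":-5.6,"wy":0.3,"wz":0,"dx":0.4,"dy":-4,"dz":-1.4,"hand":-1},{"wx":-5.6,"wy":0.3,"wz":0,"dx":0.4,"dy":-8,"dz":-1.4,"hand":-1},{"wx":-5.6,"wy":0.3,"wz":0,"dx":0.4,"dy":-12,"dz":-1.4,"hand":-1},{"wx":-5.6,"wy":0.3,"wz":0,"dx":0.4,"dy":-16,"dz":-1.4,"hand":-1},{"wx":-5.6,"wy":0.3,"wz":0,"dx":0.4,"dy":-20,"dz":-1.4,"hand":-1},{"wx":-5.6,"wy":0.3,"wz":0,"dx":0.4,"dy":-24,"dz":-1.4,"hand":-1},{"wx":-5.6,"wy":0.3,"wz":0,"dx":0.4,"dy":-28,"dz":-1.4,"hand":-1},{"wx":-5.6,"wy":0.3,"wz":0,"dx":0.4,"dy":-30.4,"dz":-1.4,"hand":-1},{"wx":-5.6,"wy":0.3,"wz":0,"dx":0.4,"dy":-30.4,"dz":-1.4,"hand":-1},{"wx":-5.6,"wy":0.3,"wz":0,"dx":0.4,"dy":-30.4,"dz":-1.4,"hand":-1}]}}

```text
clock: 5.8
ee_pos: [0.4335, -0.0687, 0.0827]
ee_rot: [[-0.005, -0.149, 0.989], [0.0, 0.989, 0.149], [-1.0, 0.001, -0.005]]
ft_force: [-0.5, -0.1, -1.1]
opening: 0.132
```

```bash
python3 - <<'E'
from h import *
go(*pt(-.185),.038,98.7)
f={n:optics.grab_frame(n) for n in("scene","top")}
for n in f: cv2.imwrite(f"pics/{n}2.png",f[n][:,:,::-1])
t=f["top"][160:290,230:340,::-1]
o=cv2.resize(t,None,fx=4.5,fy=4.5,interpolation=2);cv2.imwrite("pics/v5.png",o)
E
```

```text
clk 5.8 ee [ 0.4335 -0.0687  0.0827] yaw 98.55 F [-0.46 -0.08 -1.13] j [-0.16 -0.18 -0.37  1.39 -0.   -0.31] op 0.132
d(cm) [4.47 0.1  0.1 ] w(deg) [-0.15 -0.28 -0.05]
```

View pics/v5.png

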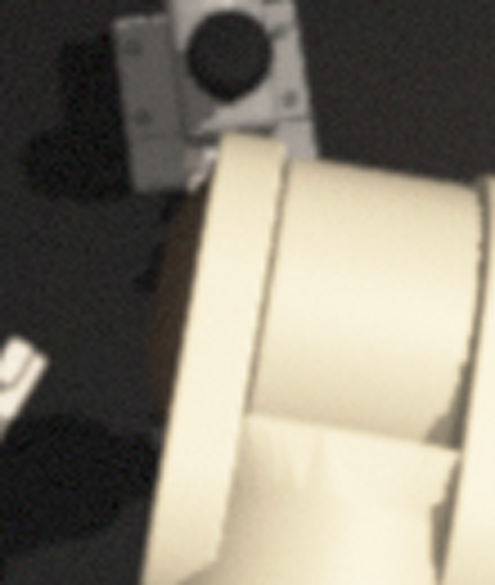

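>>> {"op": "apply_moves", "data": {"series": [{"wx":-0.2,"wy":-0.3,"wz":0,"dx":2.5,"dy":0.1,"dz":0.1,"hand":-1},{"wx":-0.2,"wy":-0.3,"wz":0,"dx":4,"dy":0.1,"dz":0.1,"hand":-1},{"wx":-0.2,"wy":-0.3,"wz":0,"dx":4.5,"dy":0.1,"dz":0.1,"hand":-1},{"wx":-0.2,"wy":-0.3,"wz":0,"dx":4.5,"dy":0.1,"dz":0.1,"hand":-1},{"wx":-0.2,"wy":-0.3,"wz":0,"dx":4.5,"dy":0.1,"dz":0.1,"hand":-1}]}}

```text
clock: 6.4
ee_pos: [0.4347, -0.0663, 0.0388]
ee_rot: [[0.002, -0.155, 0.988], [0.001, 0.988, 0.155], [-1.0, 0.0, 0.002]]
ft_force: [-0.2, 0.7, -0.4]
opening: 0.129
```

```bash
python3 - <<'E'
from h import *
go(*pt(-.185),.036,98.7)
E
```

```text
clk 6.4 ee [ 0.4347 -0.0663  0.0388] yaw 98.92 F [-0.23  0.72 -0.41] j [-0.15 -0.17 -0.44  1.29  0.   -0.31] op 0.129
d(cm) [ 0.28 -0.11 -0.08] w(deg) [ 0.22  0.1  -0.02]
```

>>> {"op": "apply_moves", "data": {"series": [{"wx":0.2,"wy":0.1,"wz":0,"dx":0.2,"dy":-0.1,"dz":0,"hand":-1},{"wx":0.2,"wy":0.1,"wz":0,"dx":0.3,"dy":-0.1,"dz":0,"hand":-1},{"wx":0.2,"wy":0.1,"wz":0,"dx":0.3,"dy":-0.1,"dz":0,"hand":-1}]}}

```text
clock: 6.7
ee_pos: [0.4351, -0.0673, 0.036]
ee_rot: [[0.0, -0.152, 0.988], [0.0, 0.988, 0.152], [-1.0, 0.0, 0.0]]
ft_force: [-0.3, 0.1, -1.5]
opening: 0.134
```

```bash
python3 - <<'E'
from h import *
go(*pt(-.185),.036,98.7)
go(*pt(-.12),.036,98.7)
E
```

```text
clk 6.7 ee [ 0.4351 -0.0673  0.036 ] yaw 98.72 F [-0.34  0.13 -1.49] j [-0.15 -0.16 -0.44  1.29  0.   -0.31] op 0.134
d(cm) [ 0.   -0.01 -0.1 ] w(deg) [ 0.02  0.02 -0.01]
clk 6.7 ee [ 0.4351 -0.0673  0.036 ] yaw 98.72 F [-0.34  0.13 -1.49] j [-0.15 -0.16 -0.44  1.29  0.   -0.31] op 0.134
d(cm) [ 0.   -0.01  6.4 ] w(deg) [ 0.02  0.02 -0.01]
```

>>> {"op": "apply_moves", "data": {"series": [{"wx":0,"wy":0,"wz":0,"dx":0,"dy":0,"dz":0.8,"hand":-1},{"wx":0,"wy":0,"wz":0,"dx":0,"dy":0,"dz":1.6,"hand":-1},{"wx":0,"wy":0,"wz":0,"dx":0,"dy":0,"dz":2.4,"hand":-1},{"wx":0,"wy":0,"wz":0,"dx":0,"dy":0,"dz":3.0,"hand":-1},{"wx":0,"wy":0,"wz":0,"dx":0,"dy":0,"dz":3.5,"hand":-1},{"wx":0,"wy":0,"wz":0,"dx":0,"dy":0,"dz":3.5,"hand":-1}]}}

```text
clock: 7.3
ee_pos: [0.4703, -0.0619, 0.036]
ee_rot: [[0.0, -0.152, 0.988], [0.0, 0.988, 0.152], [-1.0, 0.0, 0.0]]
ft_force: [0.4, -0.4, -0.3]
opening: 0.133
```

```bash
python3 - <<'E'
from h import *
go(*pt(-.12),.036,98.7)
f=optics.grab_frame("scene")[170:300,200:340,::-1]
cv2.imwrite("pics/v6.png",cv2.resize(f,None,fx=4.5,fy=4.5,interpolation=2))
E
```

```text
clk 7.3 ee [ 0.4703 -0.0619  0.036 ] yaw 98.73 F [ 0.43 -0.43 -0.3 ] j [-0.13 -0.08 -0.37  1.28  0.   -0.28] op 0.133
d(cm) [-0.   -0.01  2.84] w(deg) [ 0.03  0.02 -0.02]
```

View pics/v6.png

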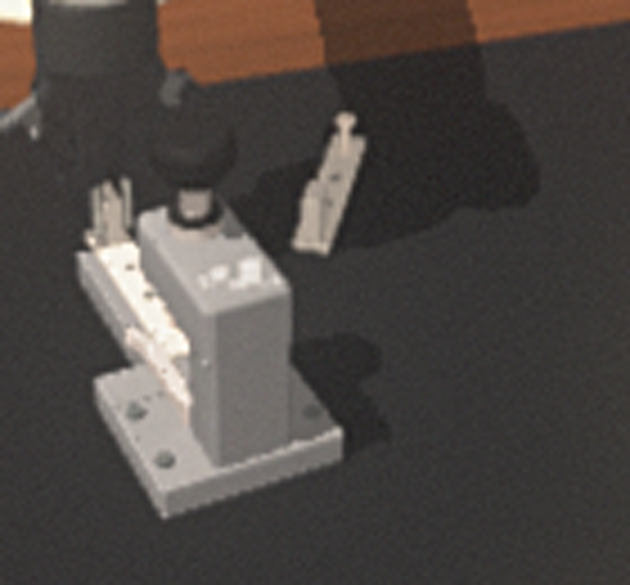

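The bar lies on the tongue with its end between the flared walls, side forces near zero. Before going on I check the wrist's clearance to the knob.

```bash
python3 - <<'E'
from h import *
f=optics.grab_frame("scene")[60:280,130:350,::-1]
cv2.imwrite("pics/v7.png",cv2.resize(f,None,fx=2.6,fy=2.6,interpolation=2))
E
```

```text
(no output)
```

View pics/v7.png

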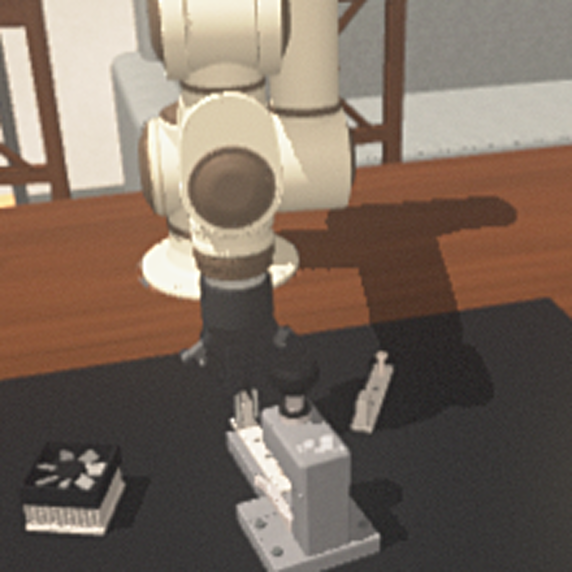

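The wrist's forward bulge is far above the knob, so I slide on.

>>> {"op": "apply_moves", "data": {"series": [{"wx":0,"wy":0,"wz":0,"dx":0,"dy":0,"dz":0.6,"hand":-1},{"wx":0,"wy":0,"wz":0,"dx":0,"dy":0,"dz":1.2,"hand":-1},{"wx":0,"wy":0,"wz":0,"dx":0,"dy":0,"dz":1.8,"hand":-1},{"wx":0,"wy":0,"wz":0,"dx":0,"dy":0,"dz":2.4,"hand":-1},{"wx":0,"wy":0,"wz":0,"dx":0,"dy":0,"dz":3.0,"hand":-1},{"wx":0,"wy":0,"wz":0,"dx":0,"dy":0,"dz":3.5,"hand":-1},{"wx":0,"wy":0,"wz":0,"dx":0,"dy":0,"dz":3.8,"hand":-1},{"wx":0,"wy":0,"wz":0,"dx":0,"dy":0,"dz":3.8,"hand":-1}]}}

```text
clock: 8.2
ee_pos: [0.5077, -0.0561, 0.036]
ee_rot: [[0.0, -0.152, 0.988], [0.0, 0.988, 0.152], [-1.0, 0.0, 0.0]]
ft_force: [0.4, 0.2, -0.1]
opening: 0.127
```

```bash
python3 - <<'E'
from h import *
go(*pt(-.104),.036,98.7)
E
```

```text
clk 8.2 ee [ 0.5077 -0.0561  0.036 ] yaw 98.73 F [ 0.4   0.22 -0.1 ] j [-0.11  0.01 -0.28  1.28  0.   -0.26] op 0.127
d(cm) [-0.   -0.01  0.65] w(deg) [ 0.03  0.02 -0.02]
```

Little force so far. Next I feel for the stop.

>>> {"op": "apply_moves", "data": {"series": [{"wx":0,"wy":0,"wz":0,"dx":0,"dy":0,"dz":0.2,"hand":-1},{"wx":0,"wy":0,"wz":0,"dx":0,"dy":0,"dz":0.4,"hand":-1},{"wx":0,"wy":0,"wz":0,"dx":0,"dy":0,"dz":0.5,"hand":-1}]}}

```text
clock: 8.5
ee_pos: [0.5127, -0.0553, 0.0359]
ee_rot: [[0.0, -0.152, 0.988], [0.0, 0.988, 0.152], [-1.0, 0.0, 0.0]]
ft_force: [-1.3, 0.4, 0.3]
opening: 0.128
```

>>> {"op": "apply_moves", "data": {"series": [{"wx":0,"wy":0,"wz":0,"dx":0,"dy":0,"dz":0.1,"hand":-1},{"wx":0,"wy":0,"wz":0,"dx":0,"dy":0,"dz":0.15,"hand":-1}]}}

```text
clock: 8.7
ee_pos: [0.5143, -0.0551, 0.0359]
ee_rot: [[0.0, -0.152, 0.988], [0.0, 0.988, 0.152], [-1.0, 0.0, 0.0]]
ft_force: [-0.5, 0.6, -0.6]
opening: 0.127
```

>>> {"op": "apply_moves", "data": {"series": [{"wx":0,"wy":0,"wz":0,"dx":0,"dy":0,"dz":0.1,"hand":-1},{"wx":0,"wy":0,"wz":0,"dx":0,"dy":0,"dz":0.15,"hand":-1}]}}

```text
clock: 8.9
ee_pos: [0.5143, -0.0551, 0.0358]
ee_rot: [[-0.003, -0.151, 0.988], [-0.0, 0.988, 0.151], [-1.0, 0.0, -0.003]]
ft_force: [-11.4, -1.9, 5.4]
opening: 0.131
```

The bar met the stop at TCP x = 0.5143, just where predicted (−11 N along the channel). Now I release and rise.

>>> {"op": "apply_moves", "data": {"series": [{"wx":0,"wy":0,"wz":0,"dx":0,"dy":0,"dz":0,"hand":-1},{"wx":0,"wy":0,"wz":0,"dx":0,"dy":0,"dz":0,"hand":-0.6},{"wx":0,"wy":0,"wz":0,"dx":0,"dy":0,"dz":0,"hand":-0.2},{"wx":0,"wy":0,"wz":0,"dx":0,"dy":0,"dz":0,"hand":0.2},{"wx":0,"wy":0,"wz":0,"dx":0,"dy":0,"dz":0,"hand":0.2},{"wx":0,"wy":0,"wz":0,"dx":0,"dy":0,"dz":0,"hand":0.2},{"wx":0,"wy":0,"wz":0,"dx":0,"dy":0,"dz":0,"hand":0.2}]}}

```text
clock: 9.6
ee_pos: [0.5143, -0.0551, 0.0357]
ee_rot: [[-0.003, -0.151, 0.988], [-0.0, 0.988, 0.151], [-1.0, 0.0, -0.003]]
ft_force: [0.0, 0.2, -0.8]
opening: 0.599
```

>>> {"op": "apply_moves", "data": {"series": [{"wx":0,"wy":0,"wz":0,"dx":-3,"dy":0,"dz":-0.5,"hand":0.2},{"wx":0,"wy":0,"wz":0,"dx":-7,"dy":0,"dz":-3,"hand":0.2},{"wx":0,"wy":0,"wz":0,"dx":-11,"dy":0,"dz":-7,"hand":0.2},{"wx":0,"wy":0,"wz":0,"dx":-15,"dy":0,"dz":-11,"hand":0.2},{"wx":0,"wy":0,"wz":0,"dx":-19,"dy":0,"dz":-14,"hand":-1},{"wx":0,"wy":0,"wz":0,"dx":-19,"dy":-10,"dz":-14,"hand":-1},{"wx":0,"wy":0,"wz":0,"dx":-19,"dy":-15,"dz":-14,"hand":-1},{"wx":0,"wy":0,"wz":0,"dx":-19,"dy":-18,"dz":-14,"hand":-1},{"wx":0,"wy":0,"wz":0,"dx":-19,"dy":-20,"dz":-14,"hand":-1},{"wx":0,"wy":0,"wz":0,"dx":-19,"dy":-20,"dz":-14,"hand":-1}]}}

```text
clock: 10.6
ee_pos: [0.4067, -0.2784, 0.2247]
ee_rot: [[-0.004, -0.147, 0.989], [-0.0, 0.989, 0.147], [-1.0, 0.0, -0.004]]
ft_force: [-1.2, 1.1, -0.9]
opening: -0.002
```

```bash
python3 - <<'E'
from h import *
f={n:optics.grab_frame(n) for n in("scene","top")}
for n in f: cv2.imwrite(f"pics/{n}3.png",f[n][:,:,::-1])
t=f["top"][150:260,250:320,::-1];s=f["scene"][180:300,200:300,::-1]
o=np.hstack([cv2.resize(t,None,fx=5,fy=5,interpolation=2),cv2.resize(s,None,fx=4.4,fy=550/120,interpolation=2)]);cv2.imwrite("pics/v8.png",o)
# model of seated bar vs image
im=cv2.imread("pics/top3.png").astype(float);br=np.clip(im.min(2),0,230)
go(*pt(0),.215,98.7)
E
```

```text
clk 10.7 ee [ 0.4064 -0.2747  0.2255] yaw 98.58 F [-0.42  0.01  1.  ] j [-0.59 -0.05  0.02  1.65 -0.   -0.74] op 0.001
d(cm) [ 0.99 20.11 24.34] w(deg) [-0.12 -0.21 -0.09]
```

View pics/v8.png

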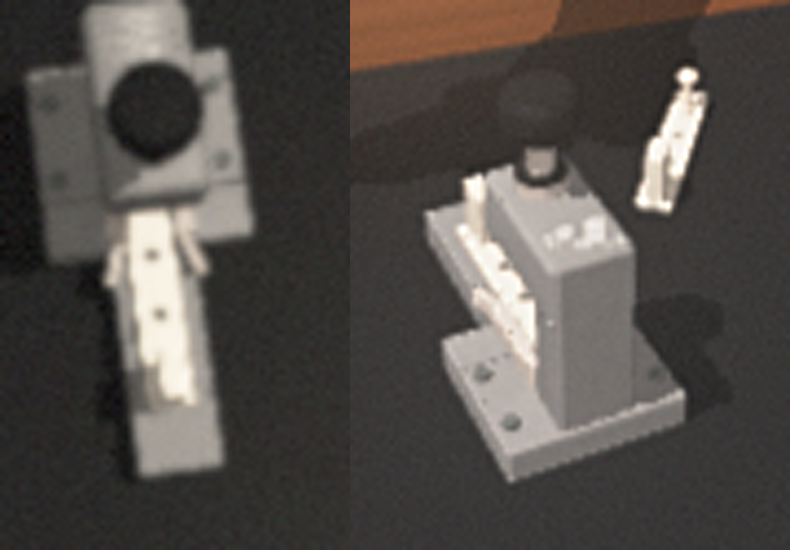

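The bar lies straight in the channel with its tab to the front. I check numerically the gap from bar end to tongue end, which should be 32 mm when home.

```bash
python3 - <<'E'
from h import *
im=cv2.imread("pics/top3.png").astype(float)
g=im.mean(2);br=np.clip(im.min(2),150,210);gr=np.clip(g,0,130)
p,f=fit({"top":gr},[box(-.15,-.03,.044,0,.022)],[.618,-.0395,.152],{"top":(268,216,304,255)});print("press",p.round(4),f)
q,f=fit({"top":br},bar(),[*pt(-.048),.152,],{"top":(270,206,296,238)});print(q,f) # z0
zb=[P+[0,0,.022] for P in bar()[:2]]
q,f=fit({"top":br},zb,[*pt(-.048),.152],{"top":(270,206,296,238)});print("bar",q.round(4),f)
c,s=np.cos(p[2]),np.sin(p[2]);d=q[:2]-p[:2];print("bar in press",(c*d[0]+s*d[1]).round(4),(c*d[1]-s*d[0]).round(4))
a=np.linspace(0,6.28,20)
K=ray("top",np.array((155/5+250,111/5+150))-.5,.185);print("knob ctr (z .185)",K)
E
```

```text
press [ 0.6198 -0.0405  0.1433] -0.9817448473174966
[ 0.58151301 -0.04483712  0.19315962] -0.918696230765296
bar [ 0.5783 -0.044   0.1921] -0.9172939581005997
bar in press -0.0416 0.0024
knob ctr (z .185) [ 0.61664674 -0.0386806 ]
```

```bash
python3 - <<'E'
from h import *
g=cv2.imread("pics/top3.png").astype(np.float32).mean(2)
xs=np.arange(-.165,-.095,.0005)
for y,z in((-.009,.028),(-.007,.028),(-.009,.022),(0,.022)):
    P=np.array([[*pt(x,y),z] for x in xs]);q=proj("top",P).astype(np.float32)
    v=cv2.remap(g,q[:,0].copy(),q[:,1].copy(),cv2.INTER_CUBIC).ravel()
    d=np.gradient(cv2.GaussianBlur(v[:,None],(1,9),2).ravel())
    pk=[i for i in range(2,len(d)-2) if d[i]>d[i-1] and d[i]>=d[i+1] and d[i]>1]
    print(y,z,[(round(float(xs[i])*1000,1),round(float(d[i]),1)) for i in pk],v[::10].round().astype(int))
E
```

```text
-0.009 0.028 [(-149.5, 9.0), (-116.0, 7.0), (-101.5, 1.4)] [ 44  46  43  88 155 159 161 162 161 158 202 222 224 235]
-0.007 0.028 [(-149.5, 9.4), (-115.5, 7.8), (-111.0, 2.1)] [ 45  46  40  95 158 160 160 161 160 158 202 233 245 246]
-0.009 0.022 [(-149.0, 8.9), (-115.0, 7.3), (-101.5, 1.2)] [ 44  45  42  81 154 160 161 162 161 158 191 225 229 237]
0 0.022 [(-149.0, 9.5), (-110.5, 10.1)] [ 43  47  42  75 153 158 160 159 160 160 149 196 238 240]
```

Gap is about 33 mm, so the bar is home within measuring error. Now the knob: fingers shut, go above it.

>>> {"op": "apply_moves", "data": {"series": [{"wx":0,"wy":-0.2,"wz":0,"dx":-1,"dy":4,"dz":4,"hand":-1},{"wx":0,"wy":-0.2,"wz":0,"dx":-1,"dy":7,"dz":8,"hand":-1},{"wx":0,"wy":-0.2,"wz":0,"dx":-1,"dy":10,"dz":12,"hand":-1},{"wx":0,"wy":-0.2,"wz":0,"dx":-1,"dy":13,"dz":16,"hand":-1},{"wx":0,"wy":-0.2,"wz":0,"dx":-1,"dy":16,"dz":20,"hand":-1},{"wx":0,"wy":-0.2,"wz":0,"dx":-1,"dy":19,"dz":23,"hand":-1},{"wx":0,"wy":-0.2,"wz":0,"dx":-1,"dy":20.1,"dz":24.3,"hand":-1},{"wx":0,"wy":-0.2,"wz":0,"dx":0,"dy":20.1,"dz":24.3,"hand":-1},{"wx":0,"wy":-0.2,"wz":0,"dx":1,"dy":20.1,"dz":24.3,"hand":-1},{"wx":0,"wy":-0.2,"wz":0,"dx":1,"dy":20.1,"dz":24.3,"hand":-1},{"wx":0,"wy":-0.2,"wz":0,"dx":1,"dy":20.1,"dz":24.3,"hand":-1}]}}

```text
clock: 11.8
ee_pos: [0.6157, -0.0403, 0.215]
ee_rot: [[-0.001, -0.148, 0.989], [0.001, 0.989, 0.148], [-1.0, 0.002, -0.001]]
ft_force: [-0.5, -0.9, 0.1]
opening: -0.004
```

```bash
python3 - <<'E'
from h import *
go(*pt(0),.192,98.7)
E
```

```text
clk 11.8 ee [ 0.6157 -0.0403  0.215 ] yaw 98.53 F [-0.48 -0.94  0.12] j [-0.07  0.25  0.33  1.65  0.   -0.21] op -0.004
d(cm) [2.3  0.06 0.14] w(deg) [-0.17 -0.03 -0.09]
```

>>> {"op": "apply_moves", "data": {"series": [{"wx":-0.1,"wy":0,"wz":0,"dx":1.0,"dy":0.1,"dz":0.2,"hand":-1},{"wx":-0.1,"wy":0,"wz":0,"dx":1.8,"dy":0.1,"dz":0.2,"hand":-1},{"wx":-0.1,"wy":0,"wz":0,"dx":2.3,"dy":0.1,"dz":0.2,"hand":-1},{"wx":-0.1,"wy":0,"wz":0,"dx":2.5,"dy":0.1,"dz":0.2,"hand":-1},{"wx":-0.1,"wy":0,"wz":0,"dx":2.7,"dy":0.1,"dz":0.2,"hand":-1},{"wx":-0.1,"wy":0,"wz":0,"dx":2.7,"dy":0.1,"dz":0.2,"hand":-1}]}}

```text
clock: 12.4
ee_pos: [0.6174, -0.0391, 0.1881]
ee_rot: [[-0.001, -0.15, 0.989], [0.001, 0.989, 0.15], [-1.0, 0.001, -0.001]]
ft_force: [-1.1, -0.5, 1.9]
opening: 0.002
```

>>> {"op": "apply_moves", "data": {"series": [{"wx":0,"wy":0,"wz":0,"dx":0.15,"dy":0,"dz":0,"hand":-1},{"wx":0,"wy":0,"wz":0,"dx":0.2,"dy":0,"dz":0,"hand":-1},{"wx":0,"wy":0,"wz":0,"dx":0.2,"dy":0,"dz":0,"hand":-1}]}}

```text
clock: 12.7
ee_pos: [0.6175, -0.0391, 0.1866]
ee_rot: [[-0.0, -0.15, 0.989], [0.001, 0.989, 0.15], [-1.0, 0.001, 0.0]]
ft_force: [-2.1, -0.4, 5.0]
opening: -0.0
```

>>> {"op": "apply_moves", "data": {"series": [{"wx":0,"wy":0,"wz":0,"dx":0.15,"dy":0,"dz":0,"hand":-1},{"wx":0,"wy":0,"wz":0,"dx":0.3,"dy":0,"dz":0,"hand":-1},{"wx":0,"wy":0,"wz":0,"dx":0.3,"dy":0,"dz":0,"hand":-1}]}}

```text
clock: 13.0
ee_pos: [0.6175, -0.0391, 0.1838]
ee_rot: [[0.0, -0.15, 0.989], [0.001, 0.989, 0.15], [-1.0, 0.001, 0.0]]
ft_force: [-2.1, -0.5, 3.8]
opening: 0.0
```

>>> {"op": "apply_moves", "data": {"series": [{"wx":0,"wy":0,"wz":0,"dx":0.05,"dy":0,"dz":0,"hand":-1},{"wx":0,"wy":0,"wz":0,"dx":0.1,"dy":0,"dz":0,"hand":-1},{"wx":0,"wy":0,"wz":0,"dx":0.1,"dy":0,"dz":0,"hand":-1}]}}

```text
clock: 13.3
ee_pos: [0.6175, -0.0391, 0.1832]
ee_rot: [[0.001, -0.15, 0.989], [0.001, 0.989, 0.15], [-1.0, 0.001, 0.001]]
ft_force: [-2.6, -0.9, 5.5]
opening: -0.002
```

>>> {"op": "apply_moves", "data": {"series": [{"wx":0,"wy":0,"wz":0,"dx":0.05,"dy":0,"dz":0,"hand":-1},{"wx":0,"wy":0,"wz":0,"dx":0.1,"dy":0,"dz":0,"hand":-1},{"wx":0,"wy":0,"wz":0,"dx":0.1,"dy":0,"dz":0,"hand":-1}]}}

```text
clock: 13.6
ee_pos: [0.6175, -0.0391, 0.1826]
ee_rot: [[0.001, -0.15, 0.989], [0.001, 0.989, 0.15], [-1.0, 0.001, 0.001]]
ft_force: [-3.0, -1.1, 5.4]
opening: -0.003
```

>>> {"op": "apply_moves", "data": {"series": [{"wx":0,"wy":0,"wz":0,"dx":0.06,"dy":0,"dz":0,"hand":-1},{"wx":0,"wy":0,"wz":0,"dx":0.12,"dy":0,"dz":0,"hand":-1},{"wx":0,"wy":0,"wz":0,"dx":0.12,"dy":0,"dz":0,"hand":-1}]}}

```text
clock: 13.9
ee_pos: [0.6175, -0.0391, 0.1819]
ee_rot: [[0.002, -0.15, 0.989], [0.001, 0.989, 0.15], [-1.0, 0.001, 0.002]]
ft_force: [-2.3, -0.9, 5.5]
opening: 0.002
```

>>> {"op": "apply_moves", "data": {"series": [{"wx":0,"wy":0,"wz":0,"dx":0.06,"dy":0,"dz":0,"hand":-1},{"wx":0,"wy":0,"wz":0,"dx":0.1,"dy":0,"dz":0,"hand":-1},{"wx":0,"wy":0,"wz":0,"dx":0.15,"dy":0,"dz":0,"hand":-1}]}}

```text
clock: 14.2
ee_pos: [0.6175, -0.0391, 0.1809]
ee_rot: [[0.002, -0.15, 0.989], [0.001, 0.989, 0.15], [-1.0, 0.0, 0.002]]
ft_force: [-3.5, -0.2, 6.2]
opening: 0.001
```

>>> {"op": "apply_moves", "data": {"series": [{"wx":0,"wy":0.1,"wz":0,"dx":0.06,"dy":0,"dz":0,"hand":-1},{"wx":0,"wy":0.1,"wz":0,"dx":0.1,"dy":0,"dz":0,"hand":-1},{"wx":0,"wy":0.1,"wz":0,"dx":0.15,"dy":0,"dz":0,"hand":-1}]}}

```text
clock: 14.5
ee_pos: [0.6176, -0.0391, 0.1799]
ee_rot: [[0.001, -0.15, 0.989], [0.001, 0.989, 0.15], [-1.0, 0.0, 0.001]]
ft_force: [-3.3, -1.4, 6.1]
opening: 0.0
```

>>> {"op": "apply_moves", "data": {"series": [{"wx":0,"wy":0.1,"wz":0,"dx":0.06,"dy":0,"dz":0,"hand":-1},{"wx":0,"wy":0.1,"wz":0,"dx":0.1,"dy":0,"dz":0,"hand":-1},{"wx":0,"wy":0.1,"wz":0,"dx":0.15,"dy":0,"dz":0,"hand":-1}]}}

```text
clock: 14.8
ee_pos: [0.6175, -0.0391, 0.179]
ee_rot: [[-0.0, -0.15, 0.989], [0.0, 0.989, 0.15], [-1.0, 0.0, -0.0]]
ft_force: [-3.8, -0.4, 6.5]
opening: 0.002
```

>>> {"op": "apply_moves", "data": {"series": [{"wx":0,"wy":0,"wz":0,"dx":0.06,"dy":0,"dz":0,"hand":-1},{"wx":0,"wy":0,"wz":0,"dx":0.1,"dy":0,"dz":0,"hand":-1},{"wx":0,"wy":0,"wz":0,"dx":0.15,"dy":0,"dz":0,"hand":-1}]}}

```text
clock: 15.1
ee_pos: [0.6175, -0.0391, 0.1781]
ee_rot: [[0.0, -0.15, 0.989], [0.0, 0.989, 0.15], [-1.0, 0.0, 0.0]]
ft_force: [-3.0, -0.5, 6.8]
opening: 0.001
```

>>> {"op": "apply_moves", "data": {"series": [{"wx":0,"wy":0,"wz":0,"dx":0.06,"dy":0,"dz":0,"hand":-1},{"wx":0,"wy":0,"wz":0,"dx":0.1,"dy":0,"dz":0,"hand":-1},{"wx":0,"wy":0,"wz":0,"dx":0.15,"dy":0,"dz":0,"hand":-1}]}}

```text
clock: 15.4
ee_pos: [0.6175, -0.0391, 0.1773]
ee_rot: [[0.001, -0.15, 0.989], [0.0, 0.989, 0.15], [-1.0, -0.0, 0.001]]
ft_force: [-3.4, -0.2, 7.6]
opening: -0.002
```

>>> {"op": "apply_moves", "data": {"series": [{"wx":0,"wy":0.1,"wz":0,"dx":0.06,"dy":0,"dz":0,"hand":-1},{"wx":0,"wy":0.1,"wz":0,"dx":0.1,"dy":0,"dz":0,"hand":-1},{"wx":0,"wy":0.1,"wz":0,"dx":0.14,"dy":0,"dz":0,"hand":-1}]}}

```text
clock: 15.7
ee_pos: [0.6175, -0.0391, 0.1765]
ee_rot: [[-0.0, -0.15, 0.989], [-0.0, 0.989, 0.15], [-1.0, -0.0, -0.0]]
ft_force: [-2.9, -0.5, 6.3]
opening: -0.001
```

>>> {"op": "apply_moves", "data": {"series": [{"wx":0,"wy":0,"wz":0,"dx":0.06,"dy":0,"dz":0,"hand":-1},{"wx":0,"wy":0,"wz":0,"dx":0.1,"dy":0,"dz":0,"hand":-1},{"wx":0,"wy":0,"wz":0,"dx":0.15,"dy":0,"dz":0,"hand":-1}]}}

```text
clock: 16.0
ee_pos: [0.6175, -0.0391, 0.1756]
ee_rot: [[0.0, -0.15, 0.989], [-0.0, 0.989, 0.15], [-1.0, -0.0, 0.0]]
ft_force: [-3.0, 0.1, 6.9]
opening: 0.003
```

>>> {"op": "apply_moves", "data": {"series": [{"wx":0,"wy":0,"wz":0,"dx":0.06,"dy":0,"dz":0,"hand":-1},{"wx":0,"wy":0,"wz":0,"dx":0.1,"dy":0,"dz":0,"hand":-1},{"wx":0,"wy":0,"wz":0,"dx":0.15,"dy":0,"dz":0,"hand":-1}]}}

```text
clock: 16.3
ee_pos: [0.6175, -0.0391, 0.1748]
ee_rot: [[0.001, -0.15, 0.989], [-0.0, 0.989, 0.15], [-1.0, -0.001, 0.001]]
ft_force: [-3.7, -0.6, 6.7]
opening: 0.002
```

>>> {"op": "apply_moves", "data": {"series": [{"wx":0,"wy":0,"wz":0,"dx":0.06,"dy":0,"dz":0,"hand":-1},{"wx":0,"wy":0,"wz":0,"dx":0.1,"dy":0,"dz":0,"hand":-1},{"wx":0,"wy":0,"wz":0,"dx":0.15,"dy":0,"dz":0,"hand":-1}]}}

```text
clock: 16.6
ee_pos: [0.6175, -0.0391, 0.174]
ee_rot: [[0.002, -0.15, 0.989], [-0.001, 0.989, 0.15], [-1.0, -0.001, 0.002]]
ft_force: [-3.4, 0.5, 7.2]
opening: -0.001
```

>>> {"op": "apply_moves", "data": {"series": [{"wx":0,"wy":0.1,"wz":0,"dx":0.06,"dy":0,"dz":0,"hand":-1},{"wx":0,"wy":0.1,"wz":0,"dx":0.1,"dy":0,"dz":0,"hand":-1},{"wx":0,"wy":0.1,"wz":0,"dx":0.15,"dy":0,"dz":0,"hand":-1}]}}

```text
clock: 16.9
ee_pos: [0.6176, -0.0391, 0.1732]
ee_rot: [[0.001, -0.15, 0.989], [-0.001, 0.989, 0.15], [-1.0, -0.001, 0.001]]
ft_force: [-3.9, -1.3, 7.2]
opening: 0.005
```

>>> {"op": "apply_moves", "data": {"series": [{"wx":0,"wy":0.1,"wz":0,"dx":0.06,"dy":0,"dz":0,"hand":-1},{"wx":0,"wy":0.1,"wz":0,"dx":0.1,"dy":0,"dz":0,"hand":-1},{"wx":0,"wy":0.1,"wz":0,"dx":0.15,"dy":0,"dz":0,"hand":-1}]}}

```text
clock: 17.2
ee_pos: [0.6176, -0.0391, 0.1725]
ee_rot: [[-0.0, -0.15, 0.989], [-0.001, 0.989, 0.15], [-1.0, -0.001, -0.001]]
ft_force: [-3.8, 0.4, 7.9]
opening: 0.0
```

>>> {"op": "apply_moves", "data": {"series": [{"wx":0,"wy":0,"wz":0,"dx":0.06,"dy":0,"dz":0,"hand":-1},{"wx":0,"wy":0,"wz":0,"dx":0.1,"dy":0,"dz":0,"hand":-1},{"wx":0,"wy":0,"wz":0,"dx":0.15,"dy":0,"dz":0,"hand":-1}]}}

```text
clock: 17.5
ee_pos: [0.6176, -0.0391, 0.1717]
ee_rot: [[0.0, -0.15, 0.989], [-0.001, 0.989, 0.15], [-1.0, -0.001, 0.0]]
ft_force: [-3.1, -0.3, 6.6]
opening: -0.001
```

>>> {"op": "apply_moves", "data": {"series": [{"wx":0,"wy":0,"wz":0,"dx":0.06,"dy":0,"dz":0,"hand":-1},{"wx":0,"wy":0,"wz":0,"dx":0.1,"dy":0,"dz":0,"hand":-1},{"wx":0,"wy":0,"wz":0,"dx":0.15,"dy":0,"dz":0,"hand":-1}]}}

```text
clock: 17.8
ee_pos: [0.6175, -0.0391, 0.1711]
ee_rot: [[0.001, -0.15, 0.989], [-0.001, 0.989, 0.15], [-1.0, -0.002, 0.001]]
ft_force: [-4.7, -0.4, 10.3]
opening: 0.005
```

The force jumped to 10 N at about 19 mm, which is likely the buffer. Small steps now.

>>> {"op": "apply_moves", "data": {"series": [{"wx":0,"wy":0,"wz":0,"dx":0.06,"dy":0,"dz":0,"hand":-1},{"wx":0,"wy":0,"wz":0,"dx":0.12,"dy":0,"dz":0,"hand":-1},{"wx":0,"wy":0,"wz":0,"dx":0.12,"dy":0,"dz":0,"hand":-1}]}}

```text
clock: 18.1
ee_pos: [0.6175, -0.0391, 0.1709]
ee_rot: [[0.002, -0.15, 0.989], [-0.001, 0.989, 0.15], [-1.0, -0.002, 0.002]]
ft_force: [-3.8, -1.2, 8.7]
opening: 0.0
```

>>> {"op": "apply_moves", "data": {"series": [{"wx":0,"wy":0,"wz":0,"dx":0.08,"dy":0,"dz":0,"hand":-1},{"wx":0,"wy":0,"wz":0,"dx":0.15,"dy":0,"dz":0,"hand":-1},{"wx":0,"wy":0,"wz":0,"dx":0.17,"dy":0,"dz":0,"hand":-1}]}}

```text
clock: 18.4
ee_pos: [0.6176, -0.0391, 0.1707]
ee_rot: [[0.004, -0.15, 0.989], [-0.002, 0.989, 0.15], [-1.0, -0.002, 0.003]]
ft_force: [-5.4, -0.1, 12.6]
opening: 0.003
```

```bash
python3 - <<'E'
from h import *
from plant import monitor
print([monitor.get_state()["ft_force"].round(2).tolist() for _ in range(3)])
go(.6175,-.0391,.170,98.6)
E
```

```text
[[-5.44, -0.09, 12.61], [-5.44, -0.09, 12.61], [-5.44, -0.09, 12.61]]
clk 18.4 ee [ 0.6176 -0.0391  0.1707] yaw 98.64 F [-5.44 -0.09 12.61] j [-0.06  0.24  0.23  1.56 -0.   -0.21] op 0.003
d(cm) [ 0.07 -0.   -0.01] w(deg) [0.04 0.2  0.12]
```

>>> {"op": "apply_moves", "data": {"series": [{"wx":0,"wy":0,"wz":0,"dx":0.17,"dy":0,"dz":0,"hand":-1},{"wx":0,"wy":0,"wz":0,"dx":0.19,"dy":0,"dz":0,"hand":-1},{"wx":0,"wy":0,"wz":0,"dx":0.19,"dy":0,"dz":0,"hand":-1},{"wx":0,"wy":0,"wz":0,"dx":0.19,"dy":0,"dz":0,"hand":-1}]}}

```text
clock: 18.8
ee_pos: [0.6176, -0.0391, 0.1706]
ee_rot: [[0.006, -0.15, 0.989], [-0.002, 0.989, 0.15], [-1.0, -0.003, 0.005]]
ft_force: [-5.3, -0.7, 13.1]
opening: 0.002
```

>>> {"op": "apply_moves", "data": {"series": [{"wx":0,"wy":0,"wz":0,"dx":0.18,"dy":0,"dz":0,"hand":-1},{"wx":0,"wy":0,"wz":0,"dx":0.21,"dy":0,"dz":0,"hand":-1},{"wx":0,"wy":0,"wz":0,"dx":0.21,"dy":0,"dz":0,"hand":-1},{"wx":0,"wy":0,"wz":0,"dx":0.21,"dy":0,"dz":0,"hand":-1},{"wx":0,"wy":0,"wz":0,"dx":0.21,"dy":0,"dz":0,"hand":-1},{"wx":0,"wy":0,"wz":0,"dx":0.21,"dy":0,"dz":0,"hand":-1}]}}

```text
clock: 19.4
ee_pos: [0.6176, -0.0391, 0.1705]
ee_rot: [[0.007, -0.15, 0.989], [-0.002, 0.989, 0.15], [-1.0, -0.003, 0.007]]
ft_force: [-6.2, -0.3, 13.5]
opening: 0.004
```

>>> {"op": "apply_moves", "data": {"series": [{"wx":0,"wy":0,"wz":0,"dx":0.2,"dy":0,"dz":0,"hand":-1},{"wx":0,"wy":0,"wz":0,"dx":0.23,"dy":0,"dz":0,"hand":-1},{"wx":0,"wy":0,"wz":0,"dx":0.23,"dy":0,"dz":0,"hand":-1},{"wx":0,"wy":0,"wz":0,"dx":0.23,"dy":0,"dz":0,"hand":-1},{"wx":0,"wy":0,"wz":0,"dx":0.23,"dy":0,"dz":0,"hand":-1},{"wx":0,"wy":0,"wz":0,"dx":0.23,"dy":0,"dz":0,"hand":-1}]}}

```text
clock: 20.0
ee_pos: [0.6176, -0.0391, 0.1704]
ee_rot: [[0.01, -0.15, 0.989], [-0.002, 0.989, 0.15], [-1.0, -0.003, 0.009]]
ft_force: [-7.3, -0.0, 15.2]
opening: 0.001
```

Held at 15 N. Now let the knob come up and back away.

>>> {"op": "apply_moves", "data": {"series": [{"wx":0,"wy":0,"wz":0,"dx":-0.4,"dy":0,"dz":0,"hand":-1},{"wx":0,"wy":0,"wz":0,"dx":-1,"dy":0,"dz":0,"hand":-1},{"wx":0,"wy":0,"wz":0,"dx":-2,"dy":0,"dz":0,"hand":-1},{"wx":0,"wy":0,"wz":0,"dx":-4,"dy":0,"dz":0,"hand":-1},{"wx":0,"wy":0,"wz":0,"dx":-6,"dy":0,"dz":0,"hand":-1},{"wx":0,"wy":0,"wz":0,"dx":-6,"dy":-4,"dz":-4,"hand":-1},{"wx":0,"wy":0,"wz":0,"dx":-6,"dy":-8,"dz":-8,"hand":-1},{"wx":0,"wy":0,"wz":0,"dx":-6,"dy":-12,"dz":-12,"hand":-1},{"wx":0,"wy":0,"wz":0,"dx":-6,"dy":-16,"dz":-16,"hand":-1},{"wx":0,"wy":0,"wz":0,"dx":-6,"dy":-20,"dz":-20,"hand":-1},{"wx":0,"wy":0,"wz":0,"dx":-6,"dy":-20,"dz":-20,"hand":-1}]}}

```text
clock: 21.1
ee_pos: [0.4476, -0.2687, 0.2295]
ee_rot: [[0.01, -0.149, 0.989], [-0.002, 0.989, 0.149], [-1.0, -0.004, 0.009]]
ft_force: [1.2, 0.6, 0.3]
opening: 0.004
```

```bash
python3 - <<'E'
from h import *
f={n:optics.grab_frame(n) for n in("scene","top")}
for n in f:
    cv2.imwrite(f"pics/{n}4.png",f[n][:,:,::-1])
g=f["top"].astype(np.float32).mean(2);xs=np.arange(-.165,-.095,.0005)
for y,z in((-.009,.028),(0,.022)):
    P=np.array([[*pt(x,y),z] for x in xs]);q=proj("top",P).astype(np.float32)
    v=cv2.remap(g,q[:,0].copy(),q[:,1].copy(),cv2.INTER_CUBIC).ravel()
    d=np.gradient(cv2.GaussianBlur(v[:,None],(1,9),2).ravel())
    print(y,[(round(float(xs[i])*1000,1),round(float(d[i]),1)) for i in range(2,len(d)-2) if d[i]>d[i-1] and d[i]>=d[i+1] and d[i]>1])
a=cv2.imread("pics/scene3.png").astype(float);b=cv2.imread("pics/scene4.png").astype(float)
print("knob region diff",np.abs(a-b)[190:235,228:258].mean(),"press",np.abs(a-b)[225:290,215:275].mean())
t=f["top"][150:260,250:320,::-1];s=f["scene"][180:300,200:300,::-1]
cv2.imwrite("pics/v9.png",np.hstack([cv2.resize(t,None,fx=5,fy=5,interpolation=2),cv2.resize(s,None,fx=4.4,fy=550/120,interpolation=2)]))
go(.4,-.3,.23,98.6)
E
```

```text
-0.009 [(-149.5, 9.2), (-116.0, 6.9), (-102.5, 1.3)]
0 [(-149.0, 9.3), (-110.5, 9.8)]
knob region diff 2.85037037037037 press 1.6972649572649572
clk 21.2 ee [ 0.4474 -0.2694  0.2296] yaw 98.4 F [ 0.59 -0.01  0.37] j [-0.54  0.01  0.09  1.64  0.   -0.69] op 0.004
d(cm) [-0.08 -2.33 -5.13] w(deg) [-0.2   0.51  0.22]
```

View pics/v9.png

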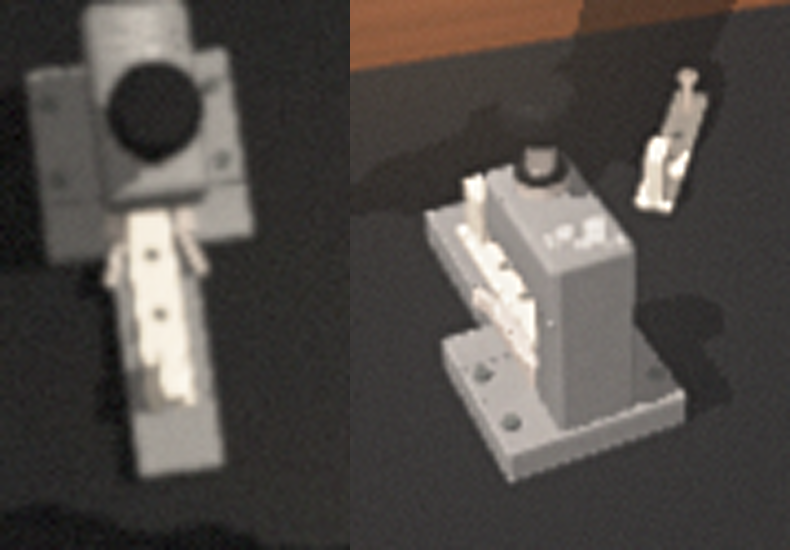

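The picture shows the knob fully up, the bar unmoved (same edges at −116 and −149 mm), and the gripper clear. Next I hand in.

```bash
python3 -c "
from plant import robot;print(robot.job_done())"
```

```text
the job is handed in; nothing more can be done
None
```

The bar is home in the press, its rivet should be set, and the knob is back up. I handed the job in at about 21 s of the 72 s allowed. No verdict is reported.

- **Which bar:** I took the farther of the two, 0.562 m from the base against 0.436 m, with its rivet standing proud.
- **Seating:** I slid it in by its tab until it met the stop, felt as 11 N at the predicted place, and let go.
- **Pressing:** With the fingers shut, the plunger bottomed after about 19 mm of travel. I held it there for just over 1.5 s as the downward force rose from about 13 to 15 N. With the side force included, the peak reading was about 17 N.
- **Last checks:**
  - The bar did not shift between the pictures before and after pressing. Its rear edge is about 33 mm from the tongue's end, against 32 mm expected.
  - The knob is fully up and the gripper touches nothing.
- **Disagreed:** An outline fit of the seated bar put it about 6 mm too deep and slightly turned. I discounted it because the head hides part of the bar, and trusted the stop contact and the edge gap.
- **Not seen or checked:** The set rivet is hidden under the press head, so that it is driven is inferred from the plunger's travel and force. I did not measure the cooler, carton and screwdriver again at the end, but the arm never went near them.

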